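# Slide the smoker-box lid over the shelf edge, grip it and close the smoker box

## Robot

A 6-joint arm with a two-finger parallel gripper is mounted at the origin on the work surface. World frame = base frame: x ahead of the robot, y to its left, z up, the work surface at z = 0. Lengths are in m, angles in rad, forces in N, time in s.
With the tool pointing down it reaches from about 0.3 to 0.875 m from the base axis. Payload 6.4 kg.
Tool frame: the origin (TCP) lies where the fingers leave the gripper's body, on its centre line; the fingertips stand 73 mm ahead of it and the grasp point (between the pads) lies 54 mm ahead of it; z points along the fingers, y is the line along which they close (so a half turn about z gives the same grasp; the last joint's range is limited). The gripper opens to 85 mm and grips with 20 to 120 N. Pads are 22 mm wide; open, the fingers measure 114 mm over their backs; the gripper's body (76 mm by 85 mm) begins 54 mm behind the grasp point. The pads swing forward as they close: fully open they stand 13 mm farther back than shut.
Start: joints at [-1.417, 0.181, 1.607, -0, 1.354, -0.206], TCP at [0.202, -0.538, 0.304] pointing down, gripper open.
Joint ranges: [-2.99, 2.99], [-0.89, 2.07], [0.3, 2.58], [-1.14, 4.28], [0, 2.63], [-3.12, 3.12]. Speed limits (rad/s): [2.57, 2.57, 3.01, 3.14, 3.14, 3.14].

## Interface

Orientations are given as a unit quaternion [w, x, y, z].
In Python, from bench import ctrl gives the robot as it stands.
- The arm moves only by the tool carry_out, never from a script. Its argument "steps" is one flat list of numbers, 7 for each row, row after row: the shift along the tool's x, y, z in m, then the turn, a rotation vector about the tool's x, y, z in rad, then the opening, from 0 (shut) to 1 (fully open). In form: [dx, dy, dz, wx, wy, wz, claw, dx, dy, dz, wx, wy, wz, claw, ...]. A call has 1 to 20 rows; each row is the pose to reach, as a shift and turn from the pose commanded when the call began, along the tool's axes at that moment; what a row does not reach only later rows make up. A row lasts 1/10 s, in which the tool goes at most 50 mm and 8.59 degrees, less where a joint would pass 70% of its speed; a pose out of reach is approached as far as the arm can. A call with a gripper value outside its range is refused whole. The fingers move at their own pace and stop on an object; the grip force is fixed at half the most. Time passes only in rows, so rows that repeat a pose let the fingers close. It gives the time, the measured TCP pose, the force, the opening and the grip force at its end, in the units of the state.
- ctrl.get_obs(): the state, without advancing time (a new reading comes with each control period).
- ctrl.camera(name): name is "side" or "top" or "wrist"; returns the picture (480x640x3 uint8, red, green, blue); there is no depth.
- ctrl.camera_params(name): a dict with "vertical_fov" (degrees; the focal length in pixels is half the picture's height over the tangent of half this angle, whatever the lens; pixels are square), "cx", "cy" (the principal point, pixels), "cam_to_world" (4x4, takes a point from camera to world coordinates); the wrist camera has in their place "hand_eye" (4x4, takes a point from camera to tool coordinates, whose origin is the TCP and whose axes are the flange's). Camera axes: x right, y down, z forward; pixel columns grow to the right and rows downward; lengths in m; the calibration is good to about 2 mm. A picture is of the moment at which its call begins: read the wrist's pose just before it. camera_params takes no time and is no camera call.
- ctrl.hand_in(): hands the job in; it is judged then, once.
The state is a dict: "time_s": time; "q": joint angles; "dq": joint speeds; "joint_efforts": joint torques, N m; "eef_pos": TCP position; "eef_rot": TCP orientation; "wrist_force": force on the tool from outside, world axes, zero at the start; "torque": the same for the moment, N m; "opening": opening from 0.0 (shut) to 1.0 (fully open); "grasp_force": force on a finger pad.
Only numpy, scipy, OpenCV 4.12 (cv2) and the standard library are available. Lean on these libraries where they do the work, as an engineer would, in place of code of your own. Each camera call takes 0.05 s, during which the arm holds its last target. There are 200 camera calls.

## Task

Close the smoker box with its flat lid. The lid lies under a spring clip between two ribs on the raised steel shelf, where it cannot be gripped: press on it from above, firmly enough to drag it (some 11 N) but never with more than 14 N, and slide it until about four and a half centimetres stick out over the shelf's front edge, still lying flat. Then grip the part that sticks out by its two long sides and lay the lid gently in the seat of the smoker box, fully back so that it covers the whole opening, without dropping or flinging it, jabbing the shelf or disturbing the other things.

Things in the scene. Friction and masses are not known exactly. Their poses are not given: they have to be found in the camera images.
- shelf: Fixed raised stainless shelf, 220 (x) by 260 mm (y), origin at the middle of its foot, top 90 mm above it (its height differs a little each time). Its middle strip (y -51 to 51 mm) is the leaf. On it two ribs, 6 mm high, 8 mm wide, run along x from the front edge to x = 90 mm, inner faces at y = +33 and -33 mm; a 6 mm high stop closes the lane at the back, inner face at x = 86 mm.
- shelf_edge (a point): Middle of the shelf's front edge, at top level (shelf x = -110, y = 0, z = 90 mm); the lid is slid here along the shelf's -x. Beyond and below this edge is free space; a thin lip is folded down under it, its front face 2 mm behind the edge.
- leaf (a joint): Height of the sprung leaf that carries the lid, ribs, stop and clip; 0 at rest, sinks (negative) 1 mm per 15 N of press. The clip: a 36 mm high bridge over the lane at shelf x = 60 mm (54 to 66); its round 36 mm long shoe bears on the lid's rear end with 3 N until the lid has slid some 20 mm. With rubber fingertips the lid slips below a press of about 7 to 9 N.
- lid: Loose flat dark steel lid, 140 (x) by 60 (y) by 3 mm thick, about 0.22 kg, five dark slots; same both ways round. Origin at the middle of its underside. Starts flat in the lane along the shelf's x, rear end 3 to 10 mm from the stop and under the clip, too thin and too near the ribs to grip. The shelf is greasy: friction near 0.15. Tips if more than 65 mm stick out past the edge.
- smokerbox: Fixed dark steel smoker box, open on top, screwed down. Origin at its foot. Seat for the lid: flat ledge at z = 40 mm around an opening x -42 to 42, y -24 to 24 mm. Side guides (inner faces y = +32, -32 mm) and a back stop (inner face x = 50 mm) rise to z = 46 mm. The front, at x = -50 mm, has no stop. 84 mm wide over the guides, 116 mm over the 3 mm high foot flanges.
- lid_home (a point): Where the lid's origin lies when the lid is home on the ledge with its rear end at the back stop (smoker box x = -20, y = 0, z = 40 mm). The lid then lies along the box's x and sticks out 40 mm past the box's front as a tab.
- shaker: Bystander: closed glass shaker with a steel flip-top lid, 44 mm wide, 92 mm high, on the shelf beside the lane. Origin at the middle of its foot.
- cup: Bystander: small steel sauce cup, 56 mm wide, 36 mm high, on the shelf on the other side of the lane. Origin at the middle of its foot.
- brush: Bystander: basting brush with a red silicone head, 260 mm long, lying on the table along its own x. Origin below its shaft, 90 mm behind the front end of the head.
- scraper: Bystander: wooden-handled grill scraper, 370 mm long, 90 mm wide at the blade, lying flat on the table along its own x. Origin below its shaft, about mid-length.
- jar: Bystander: amber glass jar with a steel cap, 70 mm wide, 85 mm high, at the back of the table. Origin at the middle of its foot.
Things that resemble listed ones, but are neither listed nor needed, are in the scene too. There is more than one size of the smokerbox; the one meant has the size given above.

How it is judged:
On the way, in this order (a step that is already met when the one before it is completed fails the run):
1. the lid has been slid until it sticks out at least 35 mm past the shelf's front edge, still lying flat on the shelf in its lane (x of lid in the frame of shelf below -0.075 m and z of lid in the frame of shelf between 0.087 and 0.093 m and angle between lid's own z axis and vertical below 0.05 rad and contact force between lid and shelf above 0.3 N), for 0.2 s.
2. the fingers hold the lid clear of the shelf (contact force between the fingers and lid above 2 N and contact force between lid and shelf below 0.05 N), for 0.1 s.
At the end, for the whole second after the job is handed in: The lid lies released, still and flat (within 0.03 rad, its underside within 2 mm of the ledge) in the seat of the smoker box between the side guides, its rear end within 7.5 mm of the back stop so that it covers the whole opening (x of lid in the frame of smokerbox between -0.0275 and -0.0175 m and y of lid in the frame of smokerbox between -0.004 and 0.004 m and z of lid in the frame of smokerbox between 0.038 and 0.042 m and angle between lid's own z axis and vertical below 0.03 rad and angle between the x axis of lid and the x axis of smokerbox, either way round below 0.1 rad and linear speed of lid below 0.01 m/s and contact force between the fingers and lid below 0.05 N); the robot touches nothing.
It fails at once if the lid or the leaf is pressed down too hard, with more than about 15 N (the sprung leaf sinks more than 1 mm) (value of joint leaf below -0.001 m).
It fails at once if the fingers jab or press the shelf itself with more than 40 N (contact force between the fingers and shelf above 40 N).
It fails at once if the lid is slammed or pressed onto the smoker box with more than 40 N (contact force between lid and smokerbox above 40 N).
It fails at once if the lid is dropped or flung (moves faster than 0.45 m/s with no finger on it) or falls onto the table ((contact force between the fingers and lid below 0.05 N and linear speed of lid above 0.45 m/s) or height (world z) of lid below 0.015 m).
It fails at once if a bystander is moved more than 20 mm or tipped (distance of any of shaker, cup, brush, scraper, jar from where it was at the start of the episode above 0.02 m or angle between any of shaker, cup, jar's own z axis and vertical above 0.3 rad).
It also fails if it takes over 67 s, if anything falls off the work surface, if the arm or the gripper's body presses on something with over 40 N, if the wrist force passes 120 N, or if a joint passes its speed limit or range.

## Working session

There is one attempt and no reset: what is moved stays moved. The work goes in short steps, Python scripts to look and compute and a tool call to move; the robot and the scene stay as the last step left them, time stands still between calls to the robot, and variables do not carry over. Pictures are saved under pics/ and viewed, at most 10 in all, crops included, and the job is handed in when it is done.

Besides the shell and the picture viewer there is one more tool, called in YAML: its name, and indented under it one key for each argument. carry_out: Moves the arm, as the interface text tells. Its arguments: {"type":"object","properties":{"steps":{"type":"array"}},"required":["steps"]}

```bash
ls; mkdir -p pics
python3 - <<'E'
from bench import ctrl
import cv2,numpy as np
np.set_printoptions(precision=4,suppress=True)
o=ctrl.get_obs();print(o)
for n in["side","top","wrist"]:
    print(n,ctrl.camera_params(n))
    cv2.imwrite(f"pics/{n}0.png",ctrl.camera(n)[:,:,::-1])
E
```

```text
pics
{'time_s': 0.0, 'q': array([-1.4173,  0.1815,  1.608 , -0.    ,  1.3538, -0.2063]), 'dq': array([-0.0001,  0.0021, -0.0002, -0.0016, -0.0002,  0.0001]), 'joint_efforts': array([ -0.002 , -44.4871, -35.134 ,  -0.0003,   0.009 ,   0.    ]), 'eef_pos': array([ 0.2024, -0.5377,  0.303 ]), 'eef_rot': array([-0.0009,  0.9839,  0.1789,  0.    ]), 'wrist_force': array([-0.0824,  0.492 , -0.3973]), 'torque': array([-0.0416,  0.0246, -0.052 ]), 'grasp_force': 0.0, 'opening': 0.9994369974796742}
side {'vertical_fov': 45.103324405133264, 'cx': 310.66305362263336, 'cy': 228.90708534067994, 'cam_to_world': array([[ 0.9897, -0.0935,  0.1087,  0.3852],
       [-0.1434, -0.63  ,  0.7633, -1.2308],
       [-0.0029, -0.7709, -0.6369,  1.1403],
       [ 0.    ,  0.    ,  0.    ,  1.    ]])}
top {'vertical_fov': 43.699436525762046, 'cx': 310.1366745740044, 'cy': 234.95445481085378, 'cam_to_world': array([[ 0.0226, -0.9897,  0.1417,  0.3282],
       [-0.9997, -0.0225,  0.0022,  0.0081],
       [ 0.001 , -0.1417, -0.9899,  1.6288],
       [ 0.    ,  0.    ,  0.    ,  1.    ]])}
wrist {'vertical_fov': 60.15510812746585, 'cx': 318.5902432792037, 'cy': 235.9258031165963, 'hand_eye': array([[-0.0002, -0.9619, -0.2734,  0.0704],
       [ 1.    ,  0.    , -0.0007,  0.0006],
       [ 0.0007, -0.2734,  0.9619, -0.0705],
       [ 0.    ,  0.    ,  0.    ,  1.    ]])}
```

View pics/top0.png

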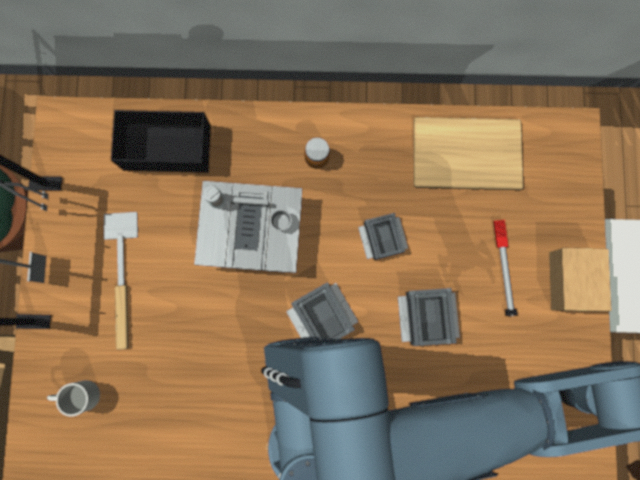

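View pics/side0.png

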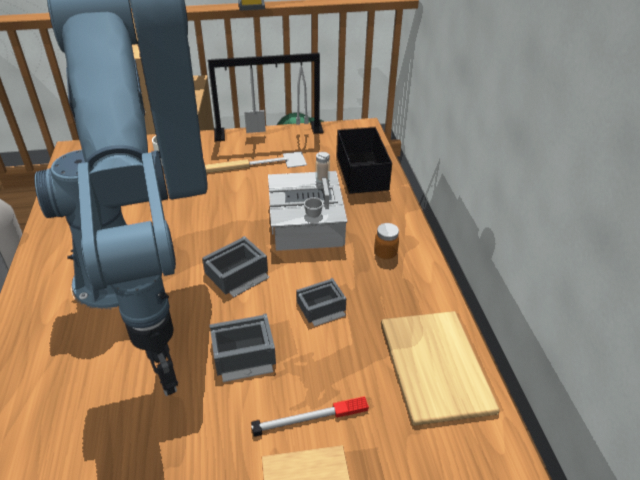

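Candidates for the box in the top view are (323,312), (430,317) and (384,236). The shelf is at (249,227), with its lid between the ribs at (249,225).

```bash
cat > h.py <<'E'
import numpy as np,cv2
from bench import ctrl
from scipy.spatial.transform import Rotation as R
np.set_printoptions(precision=4,suppress=True)
def tcp(o=None):
    o=o or ctrl.get_obs();T=np.eye(4);w,x,y,z=o["eef_rot"]
    T[:3,:3]=R.from_quat([x,y,z,w]).as_matrix();T[:3,3]=o["eef_pos"];return T
def cam(n,T=None):
    p=ctrl.camera_params(n);f=240/np.tan(np.radians(p["vertical_fov"]/2))
    C=p["cam_to_world"] if n!="wrist" else (tcp() if T is None else T)@p["hand_eye"]
    return f,p["cx"],p["cy"],np.array(C)
def ray(c,uv):
    f,cx,cy,C=c;d=C[:3,:3]@np.array([(uv[0]-cx)/f,(uv[1]-cy)/f,1]);return C[:3,3],d
def onz(c,uv,z):
    p,d=ray(c,uv);return p+d*(z-p[2])/d[2]
def proj(c,P):
    f,cx,cy,C=c;q=C[:3,:3].T@(np.array(P)-C[:3,3]);return np.array([cx+f*q[0]/q[2],cy+f*q[1]/q[2]])
def snap(n,name):
    T=tcp();im=ctrl.camera(n)[:,:,::-1].copy();cv2.imwrite(f"pics/{name}.png",im);np.save(f"pics/{name}.npy",T);return im,cam(n,T)
E
python3 - <<'E'
import cv2
im=cv2.imread("pics/top0.png")[170:360,190:470]
a=cv2.resize(im,None,fx=2.85,fy=2.85,interpolation=cv2.INTER_CUBIC)
cv2.imwrite("pics/c1.png",a)
E
```

```text
(no output)
```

View pics/c1.png

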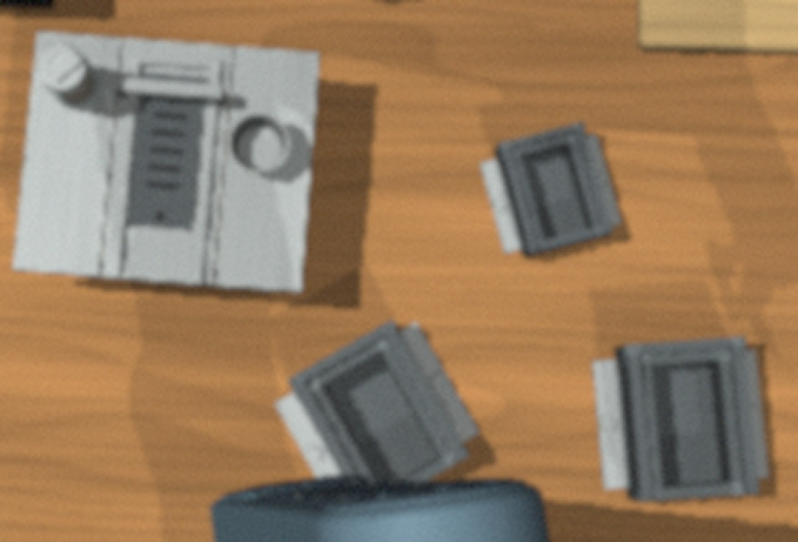

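Run:
```python
from h import *
c=cam("top")
P=lambda u,v,z:onz(c,(190+u/2.85,170+v/2.85),z)
print("shelf");S=[P(*q,.09) for q in[(38,32),(319,52),(302,292),(13,268)]]
for i in range(4):print(S[i],np.linalg.norm(S[i]-S[i-1]))
for n,Q in dict(small=[(497,145),(582,124),(612,235),(527,254)],big=[(618,348),(745,338),(755,492),(630,499)],mid=[(292,382),(395,323),(470,450),(372,480)]).items():
    S=[P(*q,.046) for q in Q];print(n)
    for i in range(4):print(S[i],np.linalg.norm(S[i]-S[i-1]))
```

```text
shelf
[0.6847 0.2956 0.09  ] 0.2191878488279288
[0.6718 0.0358 0.09  ] 0.2600654347862185
[0.4501 0.0457 0.09  ] 0.22194480201769926
[0.4659 0.3077 0.09  ] 0.26245517954260666
small
[ 0.5961 -0.133   0.046 ] 0.10636166659320546
[ 0.618  -0.2129  0.046 ] 0.08282978801499924
[ 0.5134 -0.2411  0.046 ] 0.10836310848610262
[ 0.4938 -0.1619  0.046 ] 0.08160697534004564
big
[ 0.4083 -0.2467  0.046 ] 0.13767842752201792
[ 0.4202 -0.3643  0.046 ] 0.1181546979925488
[ 0.28   -0.3719  0.046 ] 0.14046481140208258
[ 0.2711 -0.2576  0.046 ] 0.11459728961976892
mid
[0.3703 0.0539 0.046 ] 0.1155208544074559
[ 0.4268 -0.0401  0.046 ] 0.10962657736928584
[ 0.312 -0.111  0.046] 0.13485739451420223
[ 0.2829 -0.0217  0.046 ] 0.09393637300643168
```

View pics/wrist0.png

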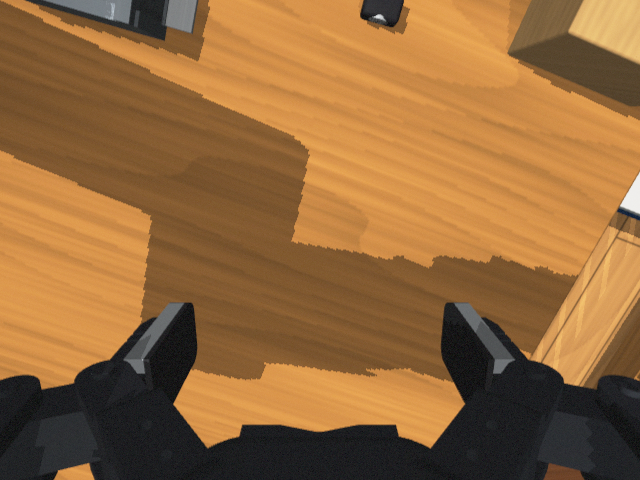

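The middle-right box at top pixel (384,236) measures 83 x 107 mm, so it is the one meant. The other two are larger. I'll fly over it for a close look, then over the shelf.

```bash
cat >> h.py <<'E'
def rel(p,yaw,T=None):
    T=tcp() if T is None else T
    G=np.eye(4);G[:3,:3]=R.from_euler("z",yaw).as_matrix()@np.diag([1,-1,-1]);G[:3,3]=p
    D=np.linalg.inv(T)@G;print("rel",D[:3,3],R.from_matrix(D[:3,:3]).as_rotvec());return D
E
python3 -c "
from h import *
rel([.49,-.2,.33],.27)
rel([.45,.17,.33],-.055)"
```

```text
rel [ 0.3881 -0.215  -0.0264] [-0.0014 -0.0002  0.0898]
rel [ 0.4809 -0.5754 -0.0259] [-0.0014 -0.      0.4148]
```

carry_out:
  steps: [0.39,-0.215,-0.026,0,0,0.09,1,0.39,-0.215,-0.026,0,0,0.09,1,0.39,-0.215,-0.026,0,0,0.09,1,0.39,-0.215,-0.026,0,0,0.09,1,0.39,-0.215,-0.026,0,0,0.09,1,0.39,-0.215,-0.026,0,0,0.09,1,0.39,-0.215,-0.026,0,0,0.09,1,0.39,-0.215,-0.026,0,0,0.09,1,0.39,-0.215,-0.026,0,0,0.09,1,0.39,-0.215,-0.026,0,0,0.09,1,0.39,-0.215,-0.026,0,0,0.09,1,0.39,-0.215,-0.026,0,0,0.09,1,0.39,-0.215,-0.026,0,0,0.09,1]

```text
time_s: 1.45
eef_pos: [0.4911, -0.2007, 0.3296]
eef_rot: [-0.0, 0.991, 0.133, -0.0]
wrist_force: [-1.0, -0.1, 0.4]
opening: 1.001
grasp_force: 0.0
```

```bash
python3 -c "
from h import *
snap('wrist','box1')
print(tcp())
rel([.45,.17,.33],-.055)"
```

```text
[[ 0.9644  0.2644 -0.0004  0.4911]
 [ 0.2644 -0.9644  0.     -0.2008]
 [-0.0003 -0.0001 -1.      0.3297]
 [ 0.      0.      0.      1.    ]]
rel [ 0.0584 -0.3685 -0.0002] [-0.0001  0.0004  0.3226]
```

View pics/box1.png

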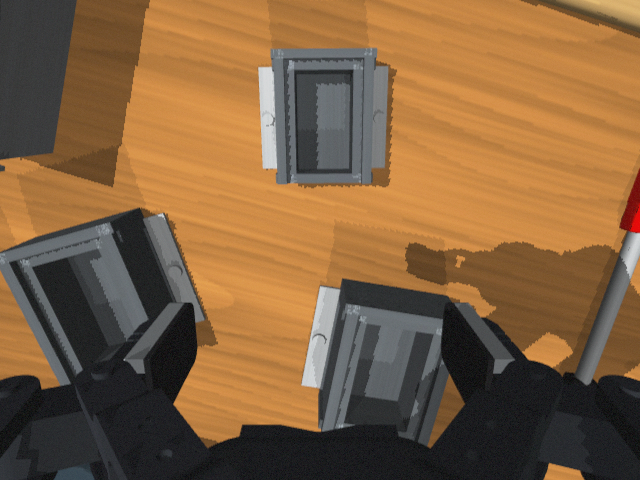

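The close view shows the chosen box: back stop on the far side (row 48-60), guides at columns 272-287 and 362-376, open front at row 185.

Run:
```python
from h import *
c=cam("wrist",np.load("pics/box1.npy"))
Q=[(272,49),(376,48),(371,185),(278,184)]
S=[onz(c,q,.046)[:2] for q in Q]
for i in range(4):print(S[i],np.linalg.norm(S[i]-S[i-1]))
for a,b in((3,0),(2,1)):
  d=S[b]-S[a];print("yaw",np.arctan2(d[1],d[0]))
print("yaw y",np.arctan2(*( (S[0]-S[1])*[-1,1])))
fr=(S[2]+S[3])/2;bk=(S[0]+S[1])/2;d=(bk-fr)/np.linalg.norm(bk-fr)
print("origin from front",fr+.05*d,"back",bk, d)
```

```text
[ 0.5996 -0.1331] 0.10673118420330732
[ 0.622  -0.2118] 0.08185229448125823
[ 0.5175 -0.2403] 0.10827821948848607
[ 0.4972 -0.1631] 0.07981180473993298
yaw 0.28499921173077647
yaw 0.2658913155232863
yaw y 0.2762812816031397
origin from front [ 0.5555 -0.1881] back [ 0.6108 -0.1724] [0.9623 0.2719]
```

carry_out:
  steps: [0.058,-0.368,0,0,0,0.322,0,0.058,-0.368,0,0,0,0.322,0,0.058,-0.368,0,0,0,0.322,0,0.058,-0.368,0,0,0,0.322,0,0.058,-0.368,0,0,0,0.322,0,0.058,-0.368,0,0,0,0.322,0,0.058,-0.368,0,0,0,0.322,0,0.058,-0.368,0,0,0,0.322,0,0.058,-0.368,0,0,0,0.322,0,0.058,-0.368,0,0,0,0.322,0]

```text
time_s: 2.5
eef_pos: [0.4497, 0.1699, 0.3298]
eef_rot: [0.0, 1.0, -0.026, -0.0]
wrist_force: [0.4, -0.4, -0.5]
opening: -0.001
grasp_force: 0.0
```

```bash
python3 -c "
from h import *
snap('wrist','shelf1')
print(tcp())"
```

```text
[[ 0.9986 -0.0532 -0.      0.4499]
 [-0.0532 -0.9986 -0.0006  0.1694]
 [-0.      0.0006 -1.      0.3298]
 [ 0.      0.      0.      1.    ]]
```

View pics/shelf1.png

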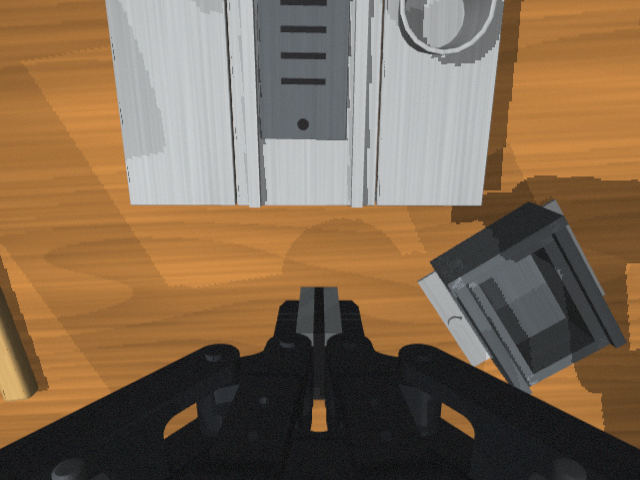

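Shelf front edge is at row 205 (columns 131-481), lid front edge at row 139 (columns 261-346), rib inner faces at about 261 and 351.

Run:
```python
from h import *
c=cam("wrist",np.load("pics/shelf1.npy"))
for z in(.086,.09,.094):
    A,B=onz(c,(131,205),z),onz(c,(481,206),z);print(z,np.linalg.norm(A-B),(A+B)/2,np.arctan2(*((A-B)[:2]*[-1,1])))
z=.093
A,B=onz(c,(261,140),z),onz(c,(347,139),z);print("lid front",A,B,np.linalg.norm(A-B),(A+B)/2)
m=onz(c,(261,205),.096);n=onz(c,(351,205),.096);print("ribs",m,n)
# stereo with top cam for height: shelf front corners
t=cam("top")
for uv,w in(((13,268),(131,205)),((302,292),(481,206))):
    p1,d1=ray(t,(190+uv[0]/2.85,170+uv[1]/2.85));p2,d2=ray(c,w)
    s=np.linalg.lstsq(np.c_[d1,-d2],p2-p1,rcond=None)[0];print(p1+s[0]*d1,p2+s[1]*d2)
```

```text
0.086 0.27035949019690386 [0.4557 0.1793 0.086 ] -0.05498625454511105
0.09 0.26691887343336573 [0.4565 0.1791 0.09  ] -0.054986254545110906
0.094 0.26347825666982766 [0.4573 0.179  0.094 ] -0.05498625454511075
lid front [0.507  0.2086 0.093 ] [0.5044 0.1465 0.093 ] 0.06220280971031717 [0.5057 0.1776 0.093 ]
ribs [0.4599 0.2125 0.096 ] [0.4564 0.1453 0.096 ]
[0.4648 0.3054 0.102 ] [0.4661 0.3066 0.1023]
[0.45   0.0457 0.0909] [0.4493 0.0462 0.0908]
```

carry_out:
  steps: [0.133,-0.0095,0.06,0,0,0.002,0,0.133,-0.0095,0.1,0,0,0.002,0,0.133,-0.0095,0.13,0,0,0.002,0,0.133,-0.0095,0.14,0,0,0.002,0,0.133,-0.0095,0.14,0,0,0.002,0,0.133,-0.0095,0.14,0,0,0.002,0,0.133,-0.0095,0.14,0,0,0.002,0]

```text
time_s: 3.25
eef_pos: [0.584, 0.1721, 0.1925]
eef_rot: [-0.0, 1.0, -0.028, 0.002]
wrist_force: [-0.5, 0.0, 0.3]
opening: -0.001
grasp_force: 0.0
```

```bash
python3 -c "
from h import *
o=ctrl.get_obs();print(o['eef_pos'],o['wrist_force'],o['torque'])
snap('wrist','near')
"
```

```text
[0.584  0.1721 0.1925] [-0.4928  0.0494  0.3371] [ 0.0308  0.0064 -0.0181]
```

View pics/near.png

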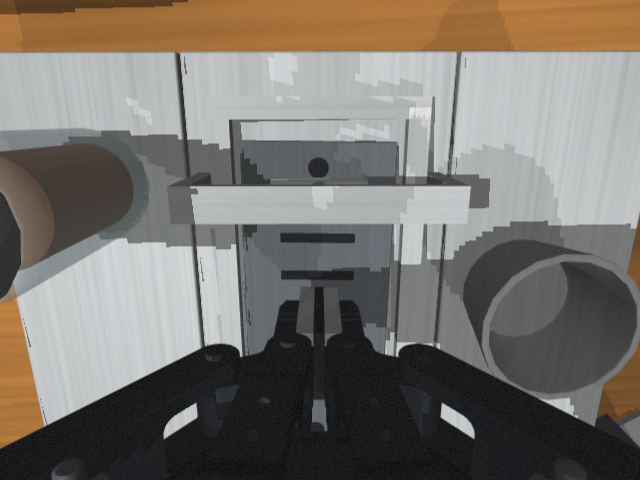

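Run:
```python
from h import *
print(ctrl.get_obs()['eef_pos'])
c=cam("wrist",np.load("pics/near.npy"))
g=cv2.GaussianBlur(cv2.imread("pics/near.png",0),(3,1),0).astype(float)
for r in(60,65,70,240,255,265):
    d=np.diff(g[r-1:r+2].mean(0));i=[int(k) for k in range(100,560) if abs(d[k])>14];print(r,[(k,int(d[k])) for k in i])
def zof(u1,u2,r,w):
    from scipy.optimize import brentq
    return brentq(lambda z:np.linalg.norm(onz(c,(u1,r),z)-onz(c,(u2,r),z))-w,.05,.16)
print("seam",zof(178,459.5,55,.102),"lid",zof(241,395,250,.06))
```

```text
[0.5841 0.1725 0.1934]
60 [(173, -18), (174, -33), (175, -36), (176, -29), (179, 48), (180, 50), (181, 23), (182, -15), (183, -21), (184, 18), (185, 21), (455, -33), (456, -37), (459, 29), (460, 34), (461, 18), (463, -14), (464, -18), (465, 16), (466, 19)]
65 [(174, -28), (175, -38), (176, -33), (177, -20), (179, 27), (180, 66), (181, 41), (183, -41), (185, 41), (186, 24), (454, -27), (455, -40), (456, -21), (458, 17), (459, 35), (460, 29), (463, -18), (464, -15), (465, 19), (466, 19)]
70 [(174, -20), (175, -34), (176, -36), (177, -27), (179, 21), (180, 56), (181, 45), (182, 15), (183, -17), (184, -31), (186, 32), (454, -35), (455, -38), (458, 27), (459, 34), (460, 20)]
240 [(125, -14), (126, -37), (127, -29), (191, -18), (192, -17), (195, 26), (196, 22), (234, -18), (235, -23), (237, 17), (238, 24), (241, -14), (246, 18), (279, -21), (280, -22), (353, 16), (354, 29), (355, 16), (392, 28), (393, 41), (394, 19), (397, -14), (398, -32), (399, -25), (401, 40), (402, 32), (421, -34), (422, -39), (423, -17), (425, 17), (426, 38), (427, 22), (440, -37), (441, -49), (443, 31), (444, 41), (445, 27), (475, -18)]
255 [(191, -33), (192, -44), (193, -38), (194, -18), (195, 29), (196, 68), (197, 42), (234, -14), (235, -48), (236, -52), (237, -16), (238, 18), (239, 23), (392, 19), (393, 40), (394, 21), (397, -28), (398, -28), (400, 34), (401, 37), (402, 15), (420, -26), (421, -31), (425, 19), (426, 39), (427, 20), (439, -38), (440, -38), (442, 16), (443, 41), (444, 30), (452, -20), (453, -37), (454, -21)]
265 [(192, -34), (193, -43), (194, -36), (195, -16), (196, 27), (197, 67), (198, 43), (200, -14), (201, 15), (202, 15), (235, -24), (236, -60), (237, -46), (239, 26), (240, 18), (397, -20), (399, 17), (400, 40), (401, 21), (439, -19), (442, 14)]
seam 0.10095268413189809 lid 0.10926473019046148
```

carry_out:
  steps: [0,0,0.002,0,0,0,0,0,0,0.004,0,0,0,0,0,0,0.006,0,0,0,0,0,0,0.008,0,0,0,0,0,0,0.008,0,0,0,0,0,0,0.008,0,0,0,0]

```text
time_s: 3.9
eef_pos: [0.5828, 0.1731, 0.1817]
eef_rot: [0.0, 1.0, -0.027, -0.0]
wrist_force: [0.7, -0.3, 0.5]
opening: 0.004
grasp_force: 0.0
```

```bash
python3 -c "
from h import *
o=ctrl.get_obs();print(o['eef_pos'],o['wrist_force'],o['dq'])
im,c=snap('wrist','near2')
o=ctrl.get_obs();print(o['eef_pos'],o['wrist_force'])
"
```

```text
[0.5828 0.1731 0.1817] [ 0.6885 -0.3087  0.504 ] [-0.0005 -0.0004 -0.0025  0.0002 -0.0002  0.0013]
[0.5829 0.1731 0.1818] [ 0.237  -0.8901 -0.3086]
```

carry_out:
  steps: [0,0,0.0004,0,0,0,0,0,0,0.0008,0,0,0,0,0,0,0.0008,0,0,0,0]

```text
time_s: 4.25
eef_pos: [0.5829, 0.1731, 0.181]
eef_rot: [0.0, 1.0, -0.027, -0.0]
wrist_force: [0.2, 0.2, 0.1]
opening: -0.001
grasp_force: 0.0
```

carry_out:
  steps: [0,0,0.0002,0,0,0,0,0,0,0.0004,0,0,0,0,0,0,0.0004,0,0,0,0]

```text
time_s: 4.55
eef_pos: [0.5829, 0.173, 0.1807]
eef_rot: [-0.0, 1.0, -0.027, -0.0]
wrist_force: [0.6, -0.5, -0.1]
opening: 0.0
grasp_force: 0.0
```

carry_out:
  steps: [0,0,0.0004,0,0,0,0,0,0,0.0008,0,0,0,0,0,0,0.0008,0,0,0,0]

```text
time_s: 4.85
eef_pos: [0.5829, 0.173, 0.1798]
eef_rot: [0.0, 1.0, -0.027, -0.0]
wrist_force: [-0.3, 0.7, 0.6]
opening: -0.001
grasp_force: 0.0
```

carry_out:
  steps: [0,0,0.0004,0,0,0,0,0,0,0.0008,0,0,0,0,0,0,0.0008,0,0,0,0]

```text
time_s: 5.15
eef_pos: [0.5829, 0.173, 0.179]
eef_rot: [0.0, 1.0, -0.027, -0.0]
wrist_force: [0.9, -0.6, -0.5]
opening: -0.001
grasp_force: 0.0
```

carry_out:
  steps: [0,0,0.0004,0,0,0,0,0,0,0.0008,0,0,0,0,0,0,0.0008,0,0,0,0]

```text
time_s: 5.45
eef_pos: [0.5829, 0.1731, 0.1782]
eef_rot: [-0.0, 1.0, -0.027, -0.0]
wrist_force: [-0.3, -0.3, 0.5]
opening: -0.002
grasp_force: 0.0
```

carry_out:
  steps: [0,0,0.0004,0,0,0,0,0,0,0.0008,0,0,0,0,0,0,0.0008,0,0,0,0]

```text
time_s: 5.75
eef_pos: [0.5829, 0.173, 0.1774]
eef_rot: [0.0, 1.0, -0.027, -0.0]
wrist_force: [0.1, 0.0, 0.4]
opening: 0.001
grasp_force: 0.0
```

carry_out:
  steps: [0,0,0.0004,0,0,0,0,0,0,0.0008,0,0,0,0,0,0,0.0008,0,0,0,0]

```text
time_s: 6.05
eef_pos: [0.5829, 0.173, 0.1766]
eef_rot: [0.0, 1.0, -0.027, -0.0]
wrist_force: [0.3, 0.5, 0.3]
opening: 0.002
grasp_force: 0.0
```

carry_out:
  steps: [0,0,0.0004,0,0,0,0,0,0,0.0008,0,0,0,0,0,0,0.0008,0,0,0,0]

```text
time_s: 6.35
eef_pos: [0.5829, 0.173, 0.1758]
eef_rot: [0.0, 1.0, -0.027, -0.0]
wrist_force: [-0.5, -0.2, 0.8]
opening: -0.001
grasp_force: 0.0
```

carry_out:
  steps: [0,0,0.0004,0,0,0,0,0,0,0.0008,0,0,0,0,0,0,0.0008,0,0,0,0]

```text
time_s: 6.65
eef_pos: [0.5829, 0.1731, 0.175]
eef_rot: [0.0, 1.0, -0.027, -0.0]
wrist_force: [-0.6, 0.6, -0.3]
opening: 0.001
grasp_force: 0.0
```

carry_out:
  steps: [0,0,0.0004,0,0,0,0,0,0,0.0008,0,0,0,0,0,0,0.0008,0,0,0,0]

```text
time_s: 6.95
eef_pos: [0.583, 0.173, 0.1747]
eef_rot: [0.0, 1.0, -0.027, 0.0]
wrist_force: [-1.0, -0.8, 2.4]
opening: -0.002
grasp_force: 1.8
```

Contact at TCP z ≈ 0.1747. Increasing the press in small steps.

carry_out:
  steps: [0,0,0.0003,0,0,0,0,0,0,0.0005,0,0,0,0,0,0,0.0005,0,0,0,0]

```text
time_s: 7.25
eef_pos: [0.583, 0.1731, 0.1744]
eef_rot: [0.0, 1.0, -0.027, 0.0]
wrist_force: [-3.1, 0.2, 6.3]
opening: -0.001
grasp_force: 3.3
```

carry_out:
  steps: [0,0,0.0003,0,0,0,0,0,0,0.0005,0,0,0,0,0,0,0.0005,0,0,0,0]

```text
time_s: 7.55
eef_pos: [0.583, 0.1731, 0.1743]
eef_rot: [0.0, 1.0, -0.027, 0.0]
wrist_force: [-3.8, -0.7, 9.3]
opening: -0.001
grasp_force: 4.4
```

carry_out:
  steps: [0,0,0.00015,0,0,0,0,-0.001,0,0.00015,0,0,0,0,-0.002,0,0.00015,0,0,0,0,-0.003,0,0.00015,0,0,0,0,-0.003,0,0.00015,0,0,0,0]

```text
time_s: 8.05
eef_pos: [0.5816, 0.1731, 0.1745]
eef_rot: [-0.0, 1.0, -0.027, 0.002]
wrist_force: [4.3, -0.3, 5.1]
opening: 0.004
grasp_force: 2.9
```

carry_out:
  steps: [0,0,0.0003,0,0,0,0,0,0,0.0006,0,0,0,0,0,0,0.0006,0,0,0,0]

```text
time_s: 8.35
eef_pos: [0.5816, 0.1732, 0.1743]
eef_rot: [-0.0, 1.0, -0.027, 0.002]
wrist_force: [2.3, -1.3, 9.6]
opening: 0.001
grasp_force: 4.3
```

carry_out:
  steps: [-0.001,0,0.0003,0,0,0,0,-0.002,0,0.0004,0,0,0,0,-0.003,0,0.0004,0,0,0,0,-0.004,0,0.0004,0,0,0,0,-0.005,0,0.0004,0,0,0,0,-0.005,0,0.0004,0,0,0,0]

```text
time_s: 8.95
eef_pos: [0.5773, 0.1735, 0.1743]
eef_rot: [-0.0, 1.0, -0.027, 0.003]
wrist_force: [4.3, 0.4, 9.0]
opening: 0.005
grasp_force: 4.2
```

carry_out:
  steps: [-0.001,0,0.0002,0,0,0,0,-0.002,0,0.0002,0,0,0,0,-0.004,0,0.0002,0,0,0,0,-0.006,0,0.0002,0,0,0,0,-0.008,0,0.0002,0,0,0,0,-0.01,0,0.0002,0,0,0,0,-0.01,0,0.0002,0,0,0,0]

```text
time_s: 9.65
eef_pos: [0.5673, 0.1741, 0.1742]
eef_rot: [-0.0, 1.0, -0.027, 0.003]
wrist_force: [4.0, -0.3, 8.6]
opening: -0.002
grasp_force: 4.6
```

```bash
python3 -c "
from h import *
o=ctrl.get_obs();print(o['eef_pos'],o['wrist_force'])
im,c=snap('top','slide1')
a=cv2.resize(im[170:290,190:310],None,fx=4,fy=4,interpolation=cv2.INTER_CUBIC)
im,c=snap('wrist','slide1w')
b=cv2.imread('pics/near2.png')
w=cv2.vconcat([cv2.resize(im[:,160:480],(320,240)),cv2.resize(b[:,160:480],(320,240))])
cv2.imwrite('pics/slide1c.png',cv2.hconcat([a,w]))
o=ctrl.get_obs();print(o['eef_pos'],o['wrist_force'])
"
```

```text
[0.5673 0.1741 0.1742] [ 4.0277 -0.3332  8.6179]
[0.5673 0.1741 0.1742] [ 5.5744 -0.0912  9.9941]
```

View pics/slide1c.png

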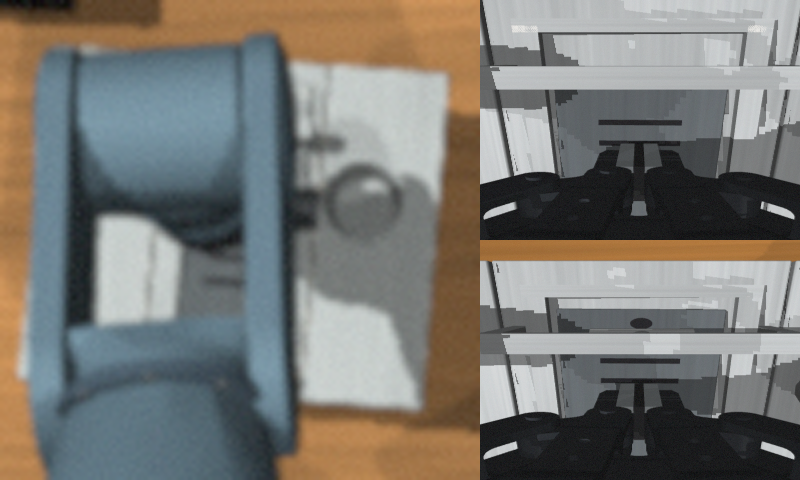

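The wrist view (top right) shows the slots unmoved relative to the fingertips and the bridge now hiding the lid's rear end, so the lid is dragging. I'll continue.

carry_out:
  steps: [-0.001,0,0.0002,0,0,0,0,-0.003,0,0.0002,0,0,0,0,-0.005,0,0.0002,0,0,0,0,-0.0075,0,0.0002,0,0,0,0,-0.01,0,0.0002,0,0,0,0,-0.0125,0,0.0002,0,0,0,0,-0.014,0,0.0002,0,0,0,0,-0.015,0,0.0002,0,0,0,0,-0.015,0,0.0002,0,0,0,0]

```text
time_s: 10.65
eef_pos: [0.5523, 0.175, 0.1741]
eef_rot: [-0.0, 1.0, -0.027, 0.003]
wrist_force: [3.8, -0.7, 10.5]
opening: -0.001
grasp_force: 5.4
```

carry_out:
  steps: [-0.001,0,0,0,0,0,0,-0.003,0,0,0,0,0,0,-0.005,0,0,0,0,0,0,-0.0075,0,0,0,0,0,0,-0.01,0,0,0,0,0,0,-0.0125,0,0,0,0,0,0,-0.015,0,0,0,0,0,0,-0.0175,0,0,0,0,0,0,-0.019,0,0,0,0,0,0,-0.02,0,0,0,0,0,0,-0.02,0,0,0,0,0,0]

```text
time_s: 11.75
eef_pos: [0.5323, 0.1761, 0.1741]
eef_rot: [-0.0, 1.0, -0.027, 0.003]
wrist_force: [3.3, -1.0, 11.5]
opening: 0.004
grasp_force: 5.5
```

carry_out:
  steps: [-0.001,0,0,0,0,0,0,-0.003,0,0,0,0,0,0,-0.005,0,0,0,0,0,0,-0.0075,0,0,0,0,0,0,-0.01,0,-0.0001,0,0,0,0,-0.0125,0,-0.0001,0,0,0,0,-0.015,0,-0.0001,0,0,0,0,-0.0175,0,-0.0001,0,0,0,0,-0.019,0,-0.0001,0,0,0,0,-0.02,0,-0.0001,0,0,0,0,-0.02,0,-0.0001,0,0,0,0]

```text
time_s: 12.85
eef_pos: [0.5123, 0.1772, 0.1741]
eef_rot: [-0.0, 1.0, -0.027, 0.003]
wrist_force: [3.6, 0.7, 10.5]
opening: 0.001
grasp_force: 5.4
```

carry_out:
  steps: [-0.001,0,0,0,0,0,0,-0.003,0,0,0,0,0,0,-0.005,0,0,0,0,0,0,-0.0075,0,0,0,0,0,0,-0.01,0,0,0,0,0,0,-0.0125,0,0,0,0,0,0,-0.015,0,0,0,0,0,0,-0.0175,0,0,0,0,0,0,-0.02,0,0,0,0,0,0,-0.0215,0,0,0,0,0,0,-0.022,0,0,0,0,0,0,-0.022,0,0,0,0,0,0]

```text
time_s: 14.05
eef_pos: [0.4905, 0.1784, 0.1741]
eef_rot: [-0.0, 1.0, -0.027, 0.003]
wrist_force: [3.9, -0.2, 11.5]
opening: 0.0
grasp_force: 5.5
```

Run:
```python
from h import *
im,c=snap('side','slide2')
t=cam('side')
q=proj(t,[.43,.18,.1]);print(q)
u,v=int(q[0]),int(q[1])
print(u,v);x0,y0=max(0,u-70),max(0,v-50)
cv2.imwrite('pics/slide2c.png',cv2.resize(im[y0:y0+100,x0:x0+140],None,fx=5,fy=5,interpolation=cv2.INTER_CUBIC));print(x0,y0)
print(ctrl.get_obs()['wrist_force'])
```

```text
[259.3428 198.763 ]
259 198
189 148
[ 3.4999 -0.8527 11.6902]
```

carry_out:
  steps: [0,0,-0.001,0,0,0,0,0,0,-0.003,0,0,0,0,0,0,-0.01,0,0,0,0,0,0,-0.04,0,0,0,0,-0.03,0,-0.08,0,0,0,0.5,-0.07,0,-0.1,0,0,0,1,-0.1,0,-0.1,0,0,0,1,-0.1,0,-0.1,0,0,0,1,-0.1,0,-0.1,0,0,0,1,-0.1,0,-0.1,0,0,0,1,-0.1,0,-0.1,0,0,0,1]

```text
time_s: 15.2
eef_pos: [0.3888, 0.1835, 0.2715]
eef_rot: [0.0, 1.0, -0.027, -0.0]
wrist_force: [-0.4, 0.7, 0.2]
opening: 0.998
grasp_force: 0.0
```

```bash
python3 -c "
from h import *
snap('wrist','over')
print(tcp())"
```

```text
[[ 0.9985 -0.0547 -0.0011  0.3888]
 [-0.0547 -0.9985 -0.0002  0.1834]
 [-0.0011  0.0003 -1.      0.2714]
 [ 0.      0.      0.      1.    ]]
```

View pics/over.png

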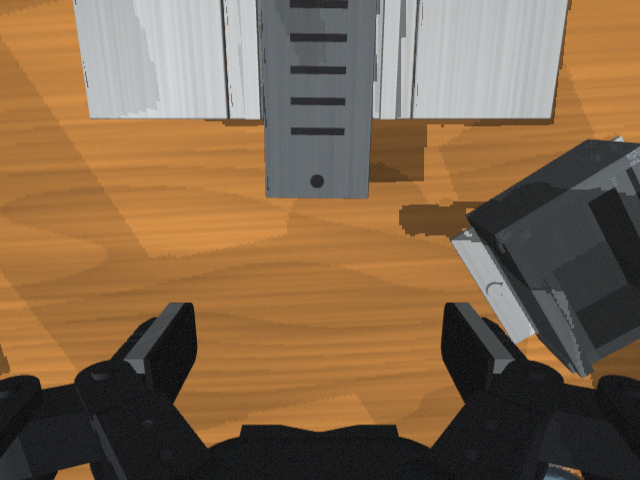

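Run:
```python
from h import *
T=np.load("pics/over.npy");c=cam("wrist",T)
z=.1017
A,B=onz(c,(266,198),z),onz(c,(369,198),z);E=(onz(c,(90,118),z-.003)+onz(c,(554,119),z-.003))/2
print(A,B,np.linalg.norm(A-B),E,np.linalg.norm(onz(c,(90,118),z-.003)-onz(c,(554,119),z-.003)))
m=(A+B)/2;yaw=np.arctan2(*((A-B)[:2]*[-1,1]));ax=np.array([np.cos(-.055),np.sin(-.055)])
print("overhang",(E-m)[:2]@ax,m,"yaw",yaw)
# lid axis from left/right edges
for u in((266,198,262,60),(369,198,372,60)):
    a,b=onz(c,u[:2],z),onz(c,u[2:],z);print(np.arctan2(b[1]-a[1],b[0]-a[0]))
g=m[:2]+.022*ax;print("grasp",g)
rel([*g,.0985+.0015+.054+.05],-.055,T)
```

```text
[0.4156 0.213  0.1017] [0.4123 0.1526 0.1017] 0.06050699706937541 [0.4587 0.1777 0.0987] 0.26199134892570275
overhang 0.044927068859285865 [0.414  0.1828 0.1017] yaw -0.05479488752811051
-0.06113525408537973
-0.04293642344533567
grasp [0.436  0.1815]
rel [ 0.0472 -0.0007  0.0674] [0.0002 0.0009 0.0003]
```

carry_out:
  steps: [0.047,-0.0007,0.03,0,0,0,1,0.047,-0.0007,0.06,0,0,0,1,0.047,-0.0007,0.09,0,0,0,1,0.047,-0.0007,0.11,0,0,0,1,0.047,-0.0007,0.121,0,0,0,1,0.047,-0.0007,0.121,0,0,0,1,0.047,-0.0007,0.121,0,0,0,1]

```text
time_s: 15.95
eef_pos: [0.4358, 0.1818, 0.1514]
eef_rot: [-0.0, 1.0, -0.027, 0.0]
wrist_force: [0.7, -0.5, 0.2]
opening: 0.999
grasp_force: 0.0
```

carry_out:
  steps: [0,0,0,0,0,0,0.8,0,0,0,0,0,0,0.72,0,0,0,0,0,0,0.65,0,0,0,0,0,0,0.5,0,0,0,0,0,0,0.3,0,0,0,0,0,0,0.3,0,0,0,0,0,0,0.3,0,0,0,0,0,0,0.3]

```text
time_s: 16.75
eef_pos: [0.4359, 0.1819, 0.1519]
eef_rot: [-0.0, 1.0, -0.027, 0.001]
wrist_force: [-0.9, -0.3, 5.3]
opening: 0.679
grasp_force: 62.7
```

carry_out:
  steps: [0,0,-0.002,0,0,0,0.3,0,0,-0.006,0,0,0,0.3,0,0,-0.012,0,0,0,0.3,0,0,-0.02,0,0,0,0.3,0,0,-0.03,0,0,0,0.3,0,0,-0.045,0,0,0,0.3,0,0,-0.06,0,0,0,0.3,0,0,-0.06,0,0,0,0.3,0,0,-0.06,0,0,0,0.3]

```text
time_s: 17.65
eef_pos: [0.4353, 0.1818, 0.2112]
eef_rot: [-0.0, 1.0, -0.027, 0.001]
wrist_force: [-0.3, -0.2, -3.4]
opening: 0.677
grasp_force: 64.5
```

Run:
```python
from h import *
snap('wrist','held')
im,c=snap('side','helds')
u,v=map(int,proj(c,[.48,.18,.15]));print(u,v)
x0,y0=max(0,u-60),max(0,v-50)
w=cv2.imread('pics/held.png')
cv2.imwrite('pics/held2.png',cv2.hconcat([cv2.resize(w,(480,360)),cv2.resize(im[y0:y0+120,x0:x0+105],(315,360),interpolation=cv2.INTER_CUBIC)]))
print(tcp())
```

```text
275 183
[[ 0.9985 -0.0542 -0.0012  0.4347]
 [-0.0542 -0.9985 -0.0002  0.1817]
 [-0.0012  0.0002 -1.      0.2102]
 [ 0.      0.      0.      1.    ]]
```

View pics/held2.png

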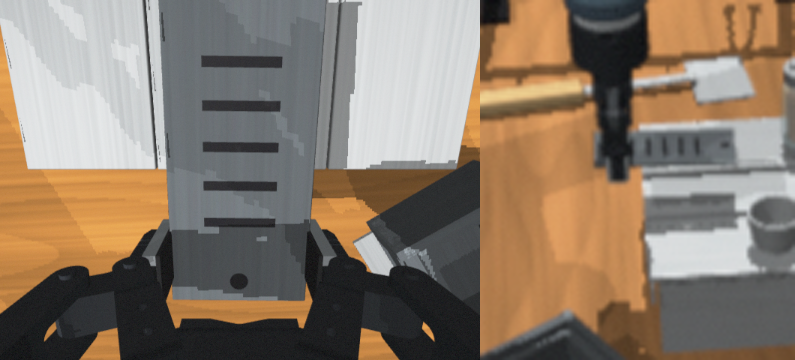

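The lid is held level-looking, rear end over the shelf and clear of it. I'll quantify the tilt and the lid's offset in the grip.

Run:
```python
from h import *
T=np.load("pics/held.npy");p=ctrl.camera_params("wrist");f,cx,cy,_=cam("wrist",T);H=np.array(p["hand_eye"])
g=cv2.GaussianBlur(cv2.imread("pics/held.png",0),(5,5),0).astype(float)
gx=np.gradient(g,axis=1);P=[]
# expected edges: left (216@80 -> 231@293), right (433@80 -> 411@293)
for r in range(20,285,5):
    l=216+15*(r-80)/213;rr=433-22*(r-80)/213
    def best(u):
        k=np.arange(int(u)-9,int(u)+10);a=abs(gx[r,k]);i=a.argmax();return k[i],a[i]
    (a,sa),(b,sb)=best(l),best(rr)
    if min(sa,sb)<5:continue
    P.append((r,a,b))
P=np.array(P,float)
fl=np.polyfit(P[:,0],P[:,1],1);fr=np.polyfit(P[:,0],P[:,2],1)
for _ in range(3):
    k=(abs(np.polyval(fl,P[:,0])-P[:,1])<2)&(abs(np.polyval(fr,P[:,0])-P[:,2])<2)
    fl=np.polyfit(P[k,0],P[k,1],1);fr=np.polyfit(P[k,0],P[k,2],1)
print(len(P),k.sum(),fl,fr)
Q=[]
for r in range(20,300,40):
    a,b=np.polyval(fl,r),np.polyval(fr,r);Z=f*.06/(b-a)
    q=H@np.array([((a+b)/2-cx)/f*Z,(r-cy)/f*Z,Z,1]);Q.append(q[:3])
Q=np.array(Q);print(Q)
print("tilt dz/dx",np.polyfit(Q[:,0],Q[:,2],1),"dy/dx",np.polyfit(Q[:,0],Q[:,1],1))
```

```text
53 53 [  0.0465 211.0285] [ -0.0782 436.1988]
[[0.0959 0.0013 0.0528]
 [0.0859 0.0011 0.0526]
 [0.0754 0.001  0.0524]
 [0.0644 0.0008 0.0522]
 [0.0529 0.0007 0.052 ]
 [0.0408 0.0005 0.0518]
 [0.028  0.0003 0.0515]]
tilt dz/dx [0.0192 0.051 ] dy/dx [ 0.0147 -0.0001]
```

Run:
```python
from h import *
b=np.array([.5555,-.1881]);y=.274;d=np.array([np.cos(y),np.sin(y)])
p=b-.078*d;print(p)
rel([*p,.16],y+.0)
```

```text
[ 0.4804 -0.2092]
rel [0.0669 0.3878 0.0502] [ 0.      0.0012 -0.3282]
```

carry_out:
  steps: [0,0.005,-0.02,0,0,0,0.3,0.004,0.02,-0.04,0,0,-0.02,0.3,0.008,0.045,-0.05,0,0,-0.05,0.3,0.013,0.075,-0.05,0,0,-0.08,0.3,0.018,0.105,-0.05,0,0,-0.11,0.3,0.023,0.135,-0.05,0,0,-0.14,0.3,0.028,0.165,-0.05,0,0,-0.17,0.3,0.033,0.195,-0.05,0,0,-0.2,0.3,0.038,0.225,-0.05,0,0,-0.22,0.3,0.044,0.255,-0.05,0,0,-0.24,0.3,0.049,0.285,-0.04,0,0,-0.26,0.3,0.054,0.315,-0.03,0,0,-0.28,0.3,0.059,0.345,-0.015,0,0,-0.3,0.3,0.063,0.368,0.005,0,0,-0.315,0.3,0.066,0.382,0.025,0,0,-0.325,0.3,0.067,0.388,0.04,0,0.001,-0.328,0.3,0.067,0.388,0.048,0,0.001,-0.328,0.3,0.067,0.388,0.05,0,0.001,-0.328,0.3,0.067,0.388,0.05,0,0.001,-0.328,0.3,0.067,0.388,0.05,0,0.001,-0.328,0.3]

```text
time_s: 19.75
eef_pos: [0.4815, -0.209, 0.1616]
eef_rot: [0.0, 0.991, 0.137, 0.001]
wrist_force: [-1.2, 0.5, -2.4]
opening: 0.677
grasp_force: 65.0
```

Run:
```python
from h import *
im,c=snap('wrist','hov')
snap('top','hovt')
T=np.load('pics/hov.npy');print(T)
b=np.array([.5555,-.1881]);y=.274;Rm=np.array([[np.cos(y),-np.sin(y)],[np.sin(y),np.cos(y)]])
for q in[(-50,42),(0,42),(50,42),(58,42),(58,-42),(50,-42),(0,-42),(-50,-42),(50,32),(50,-32)]:
    w=b+Rm@(np.array(q)/1000);print(q,proj(c,[*w,.046]))
E=T@np.array([.118,0,.0535,1]);print(E)
for s in(.03,-.03):print('lid rear corner',proj(c,(T@np.array([.118,s,.0525,1]))[:3]),proj(c,(T@np.array([.0,s,.0525,1]))[:3]))
g=cv2.cvtColor(im,cv2.COLOR_BGR2GRAY)
gb=cv2.GaussianBlur(g,(3,3),0).astype(float)
for r in(60,120,180,220):
    d=np.gradient(gb[r-1:r+2].mean(0));k=[i for i in range(120,540) if abs(d[i])>9 and abs(d[i])>=abs(d[i-1]) and abs(d[i])>=abs(d[i+1])]
    print(r,[(i,int(d[i])) for i in k])
```

```text
[[ 0.9626  0.2711  0.0019  0.4815]
 [ 0.2711 -0.9626 -0.0005 -0.209 ]
 [ 0.0017  0.001  -1.      0.1616]
 [ 0.      0.      0.      1.    ]]
(-50, 42) [226.2511 216.6879]
(0, 42) [219.2133 102.7827]
(50, 42) [211.0072 -30.0316]
(58, 42) [209.5661 -53.3555]
(58, -42) [424.9725 -53.2452]
(50, -42) [423.5532 -29.9274]
(0, -42) [415.4708 102.8543]
(-50, -42) [408.5389 216.7348]
(50, 32) [236.3148 -30.0192]
(50, -32) [398.2546 -29.9398]
[ 0.5952 -0.1771  0.1083  1.    ]
lid rear corner [435.1254 -76.6089] [407.848  338.7006]
lid rear corner [198.9779 -76.4823] [227.0977 338.6637]
60 [(203, 27), (214, -39), (429, -9), (437, 12), (440, 11)]
120 [(208, 21), (216, -38), (425, -16), (477, 18)]
180 [(212, 21), (219, -39), (420, -9), (471, 20)]
220 [(221, -21), (468, 24)]
```

Run:
```python
from h import *
im=cv2.imread('pics/hov.png');c=cam('wrist',np.load('pics/hov.npy'))
b=np.array([.5555,-.1881]);y=.274;Rm=np.array([[np.cos(y),-np.sin(y)],[np.sin(y),np.cos(y)]])
def bx(uv,z):return (Rm.T@(onz(c,uv,z)[:2]-b))*1000
for r,u in((60,482),(120,477),(180,471),(220,468)):print("R",r,bx((u,r),.003))
for r in(60,120,180):
    d=im[r-1:r+2].mean(0).astype(int);print(r,[(u,tuple(d[u])) for u in list(range(130,226,5))])
    print([(u,tuple(d[u])) for u in range(410,496,5)])
# box1 check: flange edges
c1=cam('wrist',np.load('pics/box1.npy'))
for uv in((260,67),(270,69),(263,168),(390,67),(386,184),(388,120)):print("box1",uv,(Rm.T@(onz(c1,uv,.003)[:2]-b))*1000)
```

```text
R 60 [ 22.4904 -84.397 ]
R 120 [ -7.1627 -84.9226]
R 180 [-39.1525 -84.9359]
R 220 [-61.9171 -85.514 ]
60 [(130, (np.int64(78), np.int64(160), np.int64(227))), (135, (np.int64(78), np.int64(159), np.int64(226))), (140, (np.int64(78), np.int64(159), np.int64(226))), (145, (np.int64(80), np.int64(159), np.int64(225))), (150, (np.int64(80), np.int64(155), np.int64(223))), (155, (np.int64(78), np.int64(153), np.int64(222))), (160, (np.int64(79), np.int64(155), np.int64(221))), (165, (np.int64(78), np.int64(154), np.int64(221))), (170, (np.int64(79), np.int64(154), np.int64(221))), (175, (np.int64(77), np.int64(151), np.int64(220))), (180, (np.int64(80), np.int64(154), np.int64(221))), (185, (np.int64(78), np.int64(152), np.int64(220))), (190, (np.int64(79), np.int64(150), np.int64(219))), (195, (np.int64(81), np.int64(150), np.int64(219))), (200, (np.int64(74), np.int64(148), np.int64(218))), (205, (np.int64(234), np.int64(234), np.int64(233))), (210, (np.int64(229), np.int64(228), np.int64(226))), (215, (np.int64(126), np.int64(123), np.int64(116))), (220, (np.int64(122), np.int64(118),
[... 4582 characters left out ...]
p.int64(147))), (455, (np.int64(52), np.int64(102), np.int64(147))), (460, (np.int64(49), np.int64(98), np.int64(144))), (465, (np.int64(56), np.int64(102), np.int64(149))), (470, (np.int64(55), np.int64(102), np.int64(149))), (475, (np.int64(84), np.int64(166), np.int64(233))), (480, (np.int64(84), np.int64(167), np.int64(233))), (485, (np.int64(84), np.int64(165), np.int64(231))), (490, (np.int64(83), np.int64(163), np.int64(230))), (495, (np.int64(82), np.int64(161), np.int64(229)))]
box1 (260, 67) [49.0167 56.7517]
box1 (270, 69) [47.2933 47.8872]
box1 (263, 168) [-40.5548  57.9421]
box1 (390, 67) [ 48.2578 -59.2915]
box1 (386, 184) [-56.5874 -59.7192]
box1 (388, 120) [  2.7003 -59.3039]
```

The white left flange edge and the lid edges agree with the box pose within about 1 mm. I'll correct slightly, go down to just above the guides and look again.

carry_out:
  steps: [0,-0.0006,0.015,0,0,-0.012,0.3,0,-0.0006,0.03,0,0,-0.012,0.3,0,-0.0006,0.042,0,0,-0.012,0.3,0,-0.0006,0.05,0,0,-0.012,0.3,0,-0.0006,0.05,0,0,-0.012,0.3,0,-0.0006,0.05,0,0,-0.012,0.3,0,-0.0006,0.05,0,0,-0.012,0.3]

```text
time_s: 20.55
eef_pos: [0.4814, -0.209, 0.1115]
eef_rot: [0.0, 0.99, 0.142, 0.001]
wrist_force: [0.8, 0.4, -3.6]
opening: 0.678
grasp_force: 65.0
```

Run:
```python
from h import *
im,c=snap('wrist','hov2')
T=np.load('pics/hov2.npy');print(T)
b=np.array([.5555,-.1881]);y=.274;Rm=np.array([[np.cos(y),-np.sin(y)],[np.sin(y),np.cos(y)]])
def bx(u,r,z):return (Rm.T@(onz(c,(u,r),z)[:2]-b))*1000
gb=cv2.GaussianBlur(im,(3,3),0).astype(float)
for r in range(10,230,30):
    d=np.gradient(gb[r-1:r+2].mean(0),axis=0);s=abs(d).sum(1);k=[i for i in range(120,520) if s[i]>24 and s[i]==s[i-3:i+4].max()]
    print(r,"exp guides",[int(np.interp(0,[0],[0])) ] if 0 else "",[(i,int(d[i].sum()),round(bx(i,r,.046)[1],1),round(bx(i,r,T[2,3]-.0515)[1],1)) for i in k], "x%.0f"%bx(320,r,.046)[0])
```

```text
[[ 0.9594  0.2819  0.002   0.4814]
 [ 0.2819 -0.9594 -0.0006 -0.209 ]
 [ 0.0017  0.0011 -1.      0.1115]
 [ 0.      0.      0.      1.    ]]
10 exp guides  [(170, 99, np.float64(44.6), np.float64(40.0)), (184, -125, np.float64(40.4), np.float64(36.3)), (210, -48, np.float64(32.8), np.float64(29.4)), (433, -55, np.float64(-33.2), np.float64(-29.7)), (442, 52, np.float64(-35.9), np.float64(-32.1)), (455, 34, np.float64(-39.7), np.float64(-35.6)), (469, -53, np.float64(-43.8), np.float64(-39.3)), (480, 61, np.float64(-47.1), np.float64(-42.2))] x24
40 exp guides  [(172, 99, np.float64(44.7), np.float64(40.1)), (186, -113, np.float64(40.5), np.float64(36.3)), (431, -60, np.float64(-33.3), np.float64(-29.8)), (439, 45, np.float64(-35.7), np.float64(-32.0)), (452, 34, np.float64(-39.6), np.float64(-35.5)), (466, -54, np.float64(-43.8), np.float64(-39.3)), (475, 61, np.float64(-46.6), np.float64(-41.7))] x16
70 exp guides  [(174, 83, np.float64(44.8), np.float64(40.2)), (188, -110, np.float64(40.5), np.float64(36.4)), (429, -48, np.float64(-33.4), np.float64(-29.9)), (437, 49, np.float64(-3
[... 1202 characters left out ...]
.float64(44.6), np.float64(40.0)), (196, -117, np.float64(40.6), np.float64(36.4)), (270, -62, np.float64(16.1), np.float64(14.5)), (371, 37, np.float64(-17.3), np.float64(-15.5)), (420, -62, np.float64(-33.5), np.float64(-30.1)), (431, 44, np.float64(-37.2), np.float64(-33.3)), (439, 34, np.float64(-39.8), np.float64(-35.7)), (451, -40, np.float64(-43.8), np.float64(-39.3)), (462, 58, np.float64(-47.4), np.float64(-42.5))] x-29
220 exp guides  [(198, -43, np.float64(40.6), np.float64(36.5)), (418, -65, np.float64(-33.7), np.float64(-30.2)), (426, 49, np.float64(-36.4), np.float64(-32.6)), (436, -10, np.float64(-39.7), np.float64(-35.6)), (456, 66, np.float64(-46.5), np.float64(-41.7))] x-40
```

Run:
```python
from h import *
im=cv2.imread('pics/hov2.png');T=np.load('pics/hov2.npy');c=cam('wrist',T)
b=np.array([.5555,-.1881]);y=.274;Rm=np.array([[np.cos(y),-np.sin(y)],[np.sin(y),np.cos(y)]])
def bx(u,r,z):return (Rm.T@(onz(c,(u,r),z)[:2]-b))*1000
gb=cv2.GaussianBlur(im,(3,3),0).astype(float)
for u in(203,206,209,427,432,436,440):
    d=np.gradient(gb[:,u-1:u+2].mean(1),axis=0);s=abs(d).sum(1);k=[i for i in range(200,300) if s[i]>24 and s[i]==s[i-3:i+4].max()]
    print(u,[(i,d[i].astype(int),bx(u,i,.046).round(1)) for i in k])
print("tcp box x",Rm.T@(T[:2,3]-b)*1000)
# lid end & hole rows near grip
d=np.gradient(gb[:,300:340].mean(1),axis=0);s=abs(d).sum(1)
print([(i,d[i].astype(int),bx(320,i,T[2,3]-.051).round(1)) for i in range(250,470) if s[i]>18 and s[i]==s[i-3:min(i+4,480)].max()])
```

```text
203 [(247, array([-14,  13,  37]), array([-49.5,  39.5]))]
206 [(247, array([-15,  13,  37]), array([-49.5,  38.5]))]
209 [(247, array([-13,  14,  37]), array([-49.5,  37.5]))]
427 [(204, array([-15, -15, -13]), array([-33.6, -36.3])), (223, array([-13, -12, -12]), array([-40.2, -36.8])), (246, array([-17, -15, -13]), array([-48.3, -37.5]))]
432 [(249, array([-20,  -3,  13]), array([-49.4, -39.3]))]
436 []
440 [(201, array([-33, -15,   2]), array([-32.6, -40.5]))]
tcp box x [-76.9931  -0.0828]
[(254, array([29, 28, 25]), array([-46.8,  -0.6])), (290, array([-26, -25, -23]), array([-58.8,  -0.8])), (302, array([26, 26, 23]), array([-63. ,  -0.8])), (322, array([-8, -8, -8]), array([-70. ,  -0.9])), (400, array([-2, 25, 50]), array([-99.6,  -1.3])), (429, array([ -7, -23, -38]), array([-111.5,   -1.4]))]
```

carry_out:
  steps: [0.0063,0.001,0,0,0,0.006,0.3,0.0063,0.001,0.002,0,0,0.006,0.3,0.0063,0.001,0.004,0,0,0.006,0.3,0.0063,0.001,0.006,0,0,0.006,0.3,0.0063,0.001,0.008,0,0,0.006,0.3,0.0063,0.001,0.0095,0,0,0.006,0.3,0.0063,0.001,0.011,0,0,0.006,0.3,0.0063,0.001,0.011,0,0,0.006,0.3,0.0063,0.001,0.011,0,0,0.006,0.3]

```text
time_s: 21.5
eef_pos: [0.4872, -0.2079, 0.0998]
eef_rot: [-0.0, 0.99, 0.139, 0.0]
wrist_force: [-0.3, 1.6, -2.7]
opening: 0.67
grasp_force: 65.0
```

```bash
cat > chk.py <<'E'
import sys
from h import *
im,c=snap('wrist',sys.argv[1]);T=tcp();print(T[:3,3],ctrl.get_obs()['wrist_force'])
b=np.array([.5555,-.1881]);y=.274;Rm=np.array([[np.cos(y),-np.sin(y)],[np.sin(y),np.cos(y)]])
zl=float(sys.argv[2]) if len(sys.argv)>2 else T[2,3]-.0515
def bx(u,r,z):return (Rm.T@(onz(c,(u,r),z)[:2]-b))*1000
gb=cv2.GaussianBlur(im,(3,3),0).astype(float)
for r in(10,70,130,190):
    d=np.gradient(gb[r-1:r+2].mean(0),axis=0);s=abs(d).sum(1);k=[i for i in range(100,560) if s[i]>24 and s[i]==s[i-3:i+4].max()]
    print(r,[(i,int(d[i].sum()),float(bx(i,r,.046)[1].round(1)),float(bx(i,r,zl)[1].round(1))) for i in k],"x%.0f"%bx(320,r,.046)[0])
d=np.gradient(gb[:,300:340].mean(1),axis=0);s=abs(d).sum(1)
print([(i,int(d[i].sum()),bx(320,i,zl)[0].round(1)) for i in range(250,477) if s[i]>18 and s[i]==s[i-3:i+4].max()])
E
python3 chk.py hov3
```

```text
[ 0.4873 -0.2079  0.0999] [ 0.0842 -0.0466 -3.4164]
10 [(156, 109, 43.5, 42.7), (167, -119, 40.6, 39.8), (197, -96, 32.5, 31.8), (202, 36, 31.1, 30.5), (212, 63, 28.4, 27.9), (435, 59, -31.8, -31.2), (477, -57, -43.2, -42.4), (491, 59, -47.0, -46.1)] x27
70 [(162, 91, 43.4, 42.6), (172, -103, 40.6, 39.8), (201, -95, 32.5, 31.8), (206, 36, 31.1, 30.5), (215, 58, 28.5, 28.0), (431, 33, -32.0, -31.4), (459, 33, -39.8, -39.1), (471, -55, -43.2, -42.4), (481, 59, -46.0, -45.1)] x12
130 [(168, 70, 43.2, 42.4), (177, -102, 40.6, 39.8), (205, -93, 32.5, 31.8), (210, 35, 31.0, 30.4), (217, 58, 29.0, 28.4), (424, -47, -31.2, -30.6), (465, -58, -43.1, -42.3), (476, 57, -46.3, -45.5)] x-4
190 [(173, 77, 43.4, 42.5), (183, -119, 40.3, 39.6), (209, -86, 32.5, 31.9), (214, 34, 31.0, 30.4), (220, 59, 29.2, 28.6), (270, -63, 14.0, 13.7), (371, 37, -16.5, -16.2), (420, -72, -31.3, -30.7), (459, -45, -43.1, -42.3), (471, 65, -46.7, -45.9)] x-22
[(254, 85, np.float64(-41.1)), (290, -79, np.float64(-53.1)), (302, 79, np.float64(-57.3)), (323, -26, np.float64(-64.7)), (400, 76, np.float64(-94.0)), (430, -86, np.float64(-106.4))]
```

carry_out:
  steps: [0.001,0,0.0008,0,0,0,0.3,0.001,0,0.0016,0,0,0,0.3,0.001,0,0.0024,0,0,0,0.3,0.001,0,0.003,0,0,0,0.3,0.001,0,0.003,0,0,0,0.3]

```text
time_s: 22.05
eef_pos: [0.4882, -0.2076, 0.0967]
eef_rot: [-0.0, 0.99, 0.139, 0.0]
wrist_force: [-0.8, 0.4, -2.1]
opening: 0.678
grasp_force: 65.0
```

carry_out:
  steps: [0,0,0.0005,0,0,0,0.3,0,0,0.001,0,0,0,0.3,0,0,0.0015,0,0,0,0.3,0,0,0.0015,0,0,0,0.3]

```text
time_s: 22.45
eef_pos: [0.4883, -0.2076, 0.0953]
eef_rot: [0.0, 0.99, 0.139, 0.001]
wrist_force: [0.1, 0.5, -2.0]
opening: 0.675
grasp_force: 65.0
```

carry_out:
  steps: [0,0,0.0005,0,0,0,0.3,0,0,0.001,0,0,0,0.3,0,0,0.0015,0,0,0,0.3,0,0,0.0015,0,0,0,0.3]

```text
time_s: 22.85
eef_pos: [0.4883, -0.2076, 0.0938]
eef_rot: [0.0, 0.99, 0.139, 0.001]
wrist_force: [0.4, 0.8, -1.6]
opening: 0.676
grasp_force: 65.0
```

carry_out:
  steps: [0,0,0.0005,0,0,0,0.3,0,0,0.001,0,0,0,0.3,0,0,0.001,0,0,0,0.3]

```text
time_s: 23.15
eef_pos: [0.4884, -0.2077, 0.0933]
eef_rot: [0.0, 0.99, 0.14, 0.001]
wrist_force: [-2.7, 2.9, 4.2]
opening: 0.675
grasp_force: 65.4
```

```bash
python3 chk.py seat .043
```

```text
[ 0.4884 -0.2077  0.0933] [-2.3833  0.4895  5.0719]
10 [(149, 109, 42.9, 44.0), (158, -117, 40.6, 41.6), (189, -89, 32.6, 33.5), (196, 38, 30.8, 31.6), (207, 54, 28.0, 28.7), (436, -65, -30.7, -31.4), (440, 73, -31.7, -32.5), (482, -56, -42.4, -43.5), (497, 62, -46.3, -47.4)] x27
70 [(155, 93, 42.8, 43.9), (164, -115, 40.4, 41.4), (194, -98, 32.4, 33.3), (200, 36, 30.8, 31.6), (212, 63, 27.7, 28.4), (431, -67, -30.5, -31.3), (436, 60, -31.8, -32.6), (466, 33, -39.8, -40.8), (476, -56, -42.5, -43.5), (487, 60, -45.4, -46.5)] x13
130 [(161, 70, 42.7, 43.8), (169, -102, 40.5, 41.6), (198, -94, 32.5, 33.4), (204, 34, 30.8, 31.7), (215, 61, 27.8, 28.5), (426, -82, -30.4, -31.1), (431, 78, -31.7, -32.5), (460, 34, -39.7, -40.7), (470, -57, -42.5, -43.6), (483, 63, -46.1, -47.2)] x-3
190 [(167, 74, 42.6, 43.7), (174, -111, 40.6, 41.7), (202, -83, 32.6, 33.4), (208, 34, 30.9, 31.7), (219, 58, 27.7, 28.4), (269, -38, 13.4, 13.7), (421, -62, -30.2, -31.0), (427, 61, -31.9, -32.7), (464, -43, -42.5, -43.6), (473, 35, -45.1, -46.2)] x-19
[(255, 82, np.float64(-39.9)), (291, -79, np.float64(-51.8)), (303, 82, np.float64(-55.9)), (323, -23, np.float64(-63.0)), (399, 70, np.float64(-91.6)), (430, -83, np.float64(-104.3))]
```

Lid lies between the guides: edges at box y 28.5/-31.1 against guide centre about -1, lid centre x about -22. I'll unload slightly, release and lift.

carry_out:
  steps: [0,0,-0.0004,0,0,0,0.3,0,0,-0.0004,0,0,0,0.66,0,0,-0.0004,0,0,0,0.7,0,0,-0.0004,0,0,0,0.75,0,0,-0.0004,0,0,0,0.9,0,0,-0.0004,0,0,0,1,0,0,-0.0004,0,0,0,1,0,0,-0.0004,0,0,0,1]

```text
time_s: 24.0
eef_pos: [0.4883, -0.2077, 0.0932]
eef_rot: [0.0, 0.99, 0.139, 0.001]
wrist_force: [0.3, -0.7, 0.3]
opening: 1.0
grasp_force: 0.0
```

carry_out:
  steps: [0,0,-0.005,0,0,0,1,0,0,-0.02,0,0,0,1,0,0,-0.05,0,0,0,1,-0.02,0,-0.1,0,0,0,1,-0.03,0,-0.14,0,0,0,1,-0.03,0,-0.16,0,0,0,1,-0.03,0,-0.16,0,0,0,1,-0.03,0,-0.16,0,0,0,1,-0.03,0,-0.16,0,0,0,1]

```text
time_s: 24.9
eef_pos: [0.4587, -0.2154, 0.2522]
eef_rot: [-0.001, 0.99, 0.14, -0.0]
wrist_force: [0.5, -0.0, -0.2]
opening: 1.001
grasp_force: 0.0
```

```bash
python3 chk.py done .043
python3 - <<'E'
from h import *
im=cv2.imread('pics/done.png');T=np.load('pics/done.npy');c=cam('wrist',T)
b=np.array([.5555,-.1881]);y=.274;Rm=np.array([[np.cos(y),-np.sin(y)],[np.sin(y),np.cos(y)]])
f=lambda q,z:proj(c,[*(b+Rm@(np.array(q)/1000)),z])
for q in[(48,-1),(50,-1),(58,-1),(-92,-1)]:print(q,f(q,.043),f(q,.046))
gb=cv2.GaussianBlur(im,(3,3),0).astype(float)
u=int(f((50,-1),.043)[0])+12
d=np.gradient(gb[:,u-8:u+8].mean(1),axis=0).sum(1)
def bx(r,z):return (Rm.T@(onz(c,(u,r),z)[:2]-b))[0]*1000
print([(i,int(d[i]),round(bx(i,.043),1),round(bx(i,.046),1)) for i in range(3,400) if abs(d[i])>15 and abs(d[i])==abs(d[i-3:i+4]).max()])
E
```

```text
[ 0.4587 -0.2153  0.2518] [-0.1114  0.0292  0.5011]
10 [(235, 101, 51.0, 51.5), (252, -105, 40.8, 41.2), (265, -69, 32.9, 33.3), (270, 42, 29.9, 30.3), (373, 44, -31.9, -32.3), (403, -57, -50.0, -50.5), (413, 57, -56.0, -56.6)] x32
70 [(238, 70, 50.8, 51.3), (253, -105, 41.4, 41.9), (267, -66, 32.7, 33.1), (273, 30, 29.0, 29.3), (368, -60, -30.2, -30.6), (384, 33, -40.2, -40.6), (400, -50, -50.2, -50.7), (407, 52, -54.5, -55.1)] x-1
130 [(241, 74, 50.6, 51.1), (257, -101, 40.2, 40.6), (269, -61, 32.4, 32.8), (274, 41, 29.2, 29.5), (298, -70, 13.7, 13.8), (344, 76, -16.1, -16.3), (366, -42, -30.3, -30.7), (396, -35, -49.7, -50.3), (403, 61, -54.3, -54.8)] x-38
190 [(108, 55, 142.0, 143.5), (116, -126, 136.6, 138.1), (121, 53, 133.2, 134.7), (276, -36, 28.8, 29.1), (364, -35, -30.4, -30.8), (386, 57, -45.2, -45.7)] x-77
[(286, 36, np.float64(-147.5)), (342, -22, np.float64(-193.1)), (407, -25, np.float64(-251.1)), (430, -53, np.float64(-273.0))]
(48, -1) [321.6598 -17.8512] [321.6846 -19.4533]
(50, -1) [321.6859 -21.6397] [321.7111 -23.2901]
(58, -1) [321.7915 -36.9631] [321.8181 -38.8112]
(-92, -1) [320.0812 211.305 ] [320.0866 212.2559]
[(47, -66, np.float64(12.4), np.float64(11.9)), (54, 66, np.float64(8.4), np.float64(7.9)), (75, -64, np.float64(-3.9), np.float64(-4.2)), (81, 63, np.float64(-7.5), np.float64(-7.7)), (101, -62, np.float64(-19.5), np.float64(-19.6)), (108, 72, np.float64(-23.8), np.float64(-23.9)), (127, -68, np.float64(-35.7), np.float64(-35.6)), (133, 65, np.float64(-39.5), np.float64(-39.4)), (152, -69, np.float64(-51.7), np.float64(-51.5)), (158, 68, np.float64(-55.7), np.float64(-55.4)), (212, 19, np.float64(-92.4), np.float64(-91.8)), (286, 61, np.float64(-147.4), np.float64(-146.2))]
```

The lid centre reads box x ≈ -22 (middle slot -21.7, front end -92.4), centred between the guides and released. Handing in.

```bash
python3 -c "
from bench import ctrl
print(ctrl.hand_in())"
```

```text
the job is handed in; nothing more can be done
None
```

The job is handed in: the lid lies released in the smoker box seat, between the side guides and about 2 mm short of the back stop by my last camera measurement, at about 25 s of the 67 s; no verdict was returned.

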